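# Unlock the medicine box on the sink ledge and open its lid

## Task

The plywood medicine box on the sink ledge is locked: take its key out of the toothbrush holder, push it fully home into the keyhole in the lid with its bit towards the front of the box, and turn it a quarter turn anticlockwise (seen from above) to draw the hidden bolt. Then lift the lid by its bar handle at least half-way to upright and let go of it there, standing open with the key left in the lock. Leave everything else on the ledge standing where it is, the toothbrush holder included.

Things in the scene. Friction and masses are not known exactly. Their poses are not given: they have to be found in the camera images.
- key_bow (a point): Centre of the key's bow (flat head): black plastic, 44 mm wide (x) x 10 mm thick (y) x 50 mm tall (z); pinch it across its thickness. The key is loose, 101 mm long, about 60 g. z points up from shank to bow, x to the side of the bit. It stands upright, bow up, in the toothbrush holder's long slot, on its collar, bit towards the two round holes (robot's side).
- key_collar (a point): Centre of the underside of the key's steel collar (18 mm across), on the axis, 33 mm below the bow's centre, 8 mm below the bow; axes as key_bow. It seats on the lock plate when the key is fully home. Turned in the lock, the key is held by its bit, with up to 3 mm of play. Shank below it: 9 mm across, 43 mm long.
- key_tip (a point): Lower end of the key's shank, on its axis, 43 mm below the collar; the last 4 mm taper to 4 mm across. The bit lies 13 to 23 mm above this end, reaches 16 mm from the axis along key x and is 5 mm thick (3 mm in its lowest 2 mm).
- holder: Glazed white toothbrush holder, loose, 0.55 kg, 130 (x) x 60 (y) x 90 mm tall; origin under its centre. In its top: a slot 38 x 13 mm centred 30 mm towards +x, in which the key stands (shank about 34 mm towards +x), and two round holes of 21 mm, 16 and 46 mm towards -x. Stands to the left or right, in front of the box.
- keyhole (a point): Centre of the keyhole's 11 mm eye, on the top of the steel plate on the lid, 122.5 mm above the ledge. z out of the lid, x to the hinge at the back. From the eye a 7.5 mm wide slot runs towards the front (-x) to 17.5 mm. Insert along -z with the bit (key x) towards this -x. The lid is 17 mm thick; a bearing hole below takes the shank's end. It turns only when its collar is within 3 mm of seating.
- bolt (a joint): Hidden bolt, m: 0 to 0.001 locked (6 mm under its keeper), above 0.0065 free, 0.0115 drawn, 0.013 end stop. Slides with 1 to 2 N, stays where left. Key turned anticlockwise seen from above: the bit meets it after about 45 degrees, the lid is free at 70 to 75, drawn at 90, firm stop a few degrees on. Clockwise does nothing.
- handle (a point): Middle of the lid's D handle: round steel bar 10 mm thick, 80 mm long, along the lid's y (side to side), centre 42 mm above the lid's board, 163 mm above the ledge when shut; 95 mm right (-y) of the keyhole, as far from the front edge (35 mm). It may turn between the fingers as the lid swings.
- hinge (a point): Point on the lid's hinge axis, straight behind the handle, at the back of the box, 105 mm above the ledge; the axis is along its y. Shut, the handle lies 155 mm in front (-x) of it and 57.5 mm above; axes are the box's (x back, y left, z up) and tilt with the lid.
- lid (a joint): Lid angle, rad: 0 shut, grows as the front is lifted, 0.785 half-way to upright, 1.57 upright, 1.8 stop. The lid weighs about 0.6 kg; its stiff hinge keeps it at any angle; lifting takes about 10 N at the handle. Locked, it does not move.
- medbox: Plywood medicine box fixed to the ledge: 190 mm deep (x) x 290 mm wide (y) x 105 mm tall without the 15 mm lid; origin under its centre, front facing the robot (-x).
- mug: Steel mug, 80 mm across, 85 mm tall, handle at its +y; origin under its centre. To the left or right in front of the box, where the holder is not. Leave it alone.
- soap_box: White plastic soap box with a steel spring clip, 124 x 84 x 39 mm, origin under its centre. Far left or right. Leave it alone.
- jar: Glass jar with a steel twist cap, 84 mm across, 130 mm tall, origin under its centre. Far right or left. Leave it alone.
- spoon: Wooden spoon, 250 mm long, lying in front of the box. Leave it alone.
- dish_brush: Wooden dish brush, 200 mm long, lying to the left of the box. Leave it alone.
- bowl: White bowl, 140 mm across, 55 mm tall, at the right towards the back. Leave it alone.
There are look-alikes about, which are no part of the job. What is shaped like the holder but yellow is not meant.

How it is judged:
On the way, in this order (a step that is already met when the one before it is completed fails the run):
1. the key is pushed fully home in the keyhole, the lock not yet drawn (distance between key_collar and keyhole below 0.005 m and angle between the z axis of key_collar and the z axis of keyhole, either way round below 0.15 rad and value of joint bolt below 0.004 m and value of joint lid below 0.03 rad), for 0.1 s.
2. the key, still fully home, has drawn the bolt clear of its keeper with the lid still shut (distance between key_collar and keyhole below 0.005 m and angle between the z axis of key_collar and the z axis of keyhole, either way round below 0.15 rad and value of joint bolt above 0.0065 m and value of joint lid below 0.08 rad), for 0.1 s.
At the end, for the whole second after the job is handed in: The lid stands open by itself at 0.72 rad or more (half-way to upright is 0.785) and is at rest; the key is left in the lock, its collar within 5 mm of the keyhole and its axis within 0.15 rad of it; the bolt is drawn by more than 6 mm; the toothbrush holder stands upright (value of joint lid above 0.72 rad and velocity of joint lid between -0.05 and 0.05 rad/s and value of joint bolt above 0.006 m and distance between key_collar and keyhole below 0.005 m and angle between the z axis of key_collar and the z axis of keyhole, either way round below 0.15 rad and angle between holder's own z axis and vertical below 0.1 rad); the robot touches nothing.
It fails at once if another thing on the ledge was moved by more than 30 mm or tipped over (distance of any of mug, soap_box, jar, spoon, dish_brush, bowl from where it was at the start of the episode above 0.03 m or angle between any of mug, jar, bowl's own z axis and vertical above 0.5 rad).
It fails at once if the toothbrush holder was moved by more than 40 mm or tipped (distance of holder from where it was at the start of the episode above 0.04 m or angle between holder's own z axis and vertical above 0.4 rad).
It also fails if it takes over 61 s, if anything falls off the work surface, if the arm or the gripper's body presses on something with over 40 N, if the wrist force passes 120 N, or if a joint passes its speed limit or range.

## Robot

A 6-joint arm with a two-finger parallel gripper is mounted at the origin on the work surface. World frame = base frame: x ahead of the robot, y to its left, z up, the work surface at z = 0. Lengths are in m, angles in rad, forces in N, time in s.
With the tool pointing down it reaches from about 0.3 to 0.875 m from the base axis. Payload 6.4 kg.
Tool frame: the origin (TCP) lies midway between the tips of the shut fingers; the grasp point (between the pads) lies 19 mm behind it (grasp_offset is the distance from the TCP to the grasp point, in m); z points along the fingers, y is the line along which they close (so a half turn about z gives the same grasp; the last joint's range is limited). The gripper opens to 85 mm and grips with 20 to 120 N. Pads are 22 mm wide; open, the fingers measure 114 mm over their backs; the gripper's body (76 mm by 85 mm) begins 54 mm behind the grasp point. The pads swing forward as they close: fully open they stand 13 mm farther back than shut.
Start: joints at [1.022, 0.181, 1.607, -0, 1.354, -0.206], TCP at [0.193, 0.542, 0.231] pointing down, gripper open.
Joint ranges: [-2.99, 2.99], [-0.89, 2.07], [0.3, 2.58], [-1.14, 4.28], [0, 2.63], [-3.12, 3.12]. Speed limits (rad/s): [2.57, 2.57, 3.01, 3.14, 3.14, 3.14].

## Interface

Orientations are given as a unit quaternion [w, x, y, z].
In Python, from bench import * gives the robot as it stands. The module is installed in compiled form; this text tells all that it offers.
- The arm moves only by the tool servo_tool, never from a script. Its argument "commands" is text: rows parted by semicolons, each of 7 numbers parted by spaces: the turn, a rotation vector about the tool's x, y, z in rad, then the shift along the tool's x, y, z in mm, then the opening, from 0 (shut) to 1 (fully open). In form: wx wy wz dx dy dz claw; .... A call has 1 to 5 rows; each row shifts and turns the commanded pose from where the row before left it, along the tool's axes as they then stand; what a row does not reach is not made up. A row lasts 1/8 s, in which the tool goes at most 62.5 mm and 10.7 degrees, less where a joint would pass 70% of its speed; a pose out of reach is approached as far as the arm can. A call with a gripper value outside its range is refused whole. The fingers move at their own pace and stop on an object; the grip force is fixed at half the most. Time passes only in rows, so rows that do not move let the fingers close. It gives the time, the measured TCP pose, the force, the opening and the grip force at its end, in the units of the state.
- get_obs(): the state, without advancing time (a new reading comes with each control period).
- camera(name): name is "side" or "top"; returns the picture (420x560x3 uint8, blue, green, red); there is no depth.
- calibration(name): a dict with "fx", "fy", "cx", "cy" (pixels), "R" (3x3) and "t" (3): a world point X has camera coordinates R X + t. Camera axes: x right, y down, z forward; pixel columns grow to the right and rows downward; lengths in m; the calibration is good to about 2 mm. A picture is of the moment at which its call begins. calibration takes no time and is no camera call.
- hand_in(): hands the job in; it is judged then, once.
The state is a dict: "time_s": time; "q": joint angles; "dq": joint speeds; "joint_efforts": joint torques, N m; "eef_pos": TCP position; "eef_rot": TCP orientation; "wrist_force": force on the tool from outside, world axes, zero at the start; "torque": the same for the moment, N m; "opening": opening from 0.0 (shut) to 1.0 (fully open); "grasp_force": force on a finger pad.
Only numpy, scipy, OpenCV 4.12 (cv2) and the standard library are available. Lean on these libraries where they do the work, as an engineer would, in place of code of your own. Each camera call takes 0.05 s, during which the arm holds its last target. There are 200 camera calls.

## Working session

There is one attempt and no reset: what is moved stays moved. The work goes in short steps, Python scripts to look and compute and a tool call to move; the robot and the scene stay as the last step left them, time stands still between calls to the robot, and variables do not carry over. Pictures are saved under pics/ and viewed, at most 10 in all, crops included, and the job is handed in when it is done.

Besides the shell and the picture viewer there is one more tool, called after ">>>" as name(argument=value, ...) on one line, values as JSON. servo_tool: Moves the arm, as the interface text tells. Its arguments: {"type":"object","properties":{"commands":{"type":"string"}},"required":["commands"]}

```bash
mkdir -p pics; cat > h.py <<'E'
from bench import *
import numpy as np, cv2
def ray(n,u,v):
    c=calibration(n);R=np.array(c["R"]);t=np.array(c["t"])
    d=R.T@np.array([(u-c["cx"])/c["fx"],(v-c["cy"])/c["fy"],1]);return -R.T@t,d
def onz(n,u,v,z):
    o,d=ray(n,u,v);return o+d*(z-o[2])/d[2]
def proj(n,X):
    c=calibration(n);p=np.array(c["R"])@np.array(X)+np.array(c["t"]);return c["fx"]*p[0]/p[2]+c["cx"],c["fy"]*p[1]/p[2]+c["cy"]
def tri(a,b):
    A=np.zeros((3,3));B=np.zeros(3)
    for n,u,v in(a,b):
        o,d=ray(n,u,v);d=d/np.linalg.norm(d);P=np.eye(3)-np.outer(d,d);A+=P;B+=P@o
    return np.linalg.solve(A,B)
E
python3 - <<'E'
from h import *
for n in("top","side"):
    im=camera(n);cv2.imwrite(f"pics/{n}0.png",im);c=calibration(n);print(n,c, ray(n,280,210))
E
```

```text
top {'fx': 404.37650101394223, 'fy': 404.37650101394223, 'cx': 278.4196983816919, 'cy': 209.48810886606248, 'R': array([[ 0.00679705, -0.99990606,  0.01190218],
       [-0.98474674, -0.00876247, -0.17377307],
       [ 0.17386104, -0.01053948, -0.9847138 ]]), 't': array([0.00518956, 0.54498928, 1.38710927])} (array([0.29547688, 0.02458394, 1.46054832]), array([ 0.17264103, -0.01445821, -0.98488726]))
side {'fx': 428.1168786877095, 'fy': 428.1168786877095, 'cx': 282.49949188562846, 'cy': 212.2506486939049, 'R': array([[ 0.79857339, -0.6018317 ,  0.00889606],
       [-0.34060545, -0.46403817, -0.81771419],
       [ 0.49625444,  0.64997475, -0.57555569]]), 't': array([-0.42335173,  0.28741732,  0.93291791])} (array([-0.02699132, -0.72778696,  0.7757376 ]), array([ 0.49338269,  0.65592794, -0.57130884]))
```

View pics/top0.png

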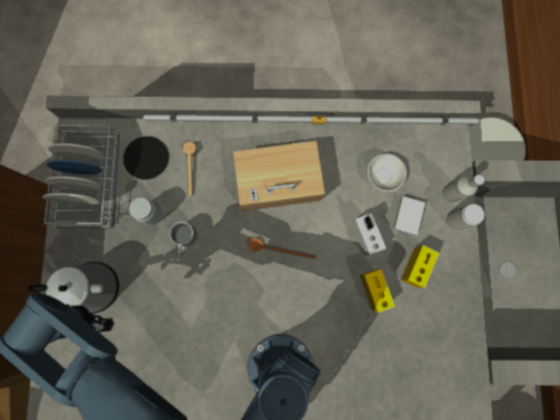

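View pics/side0.png

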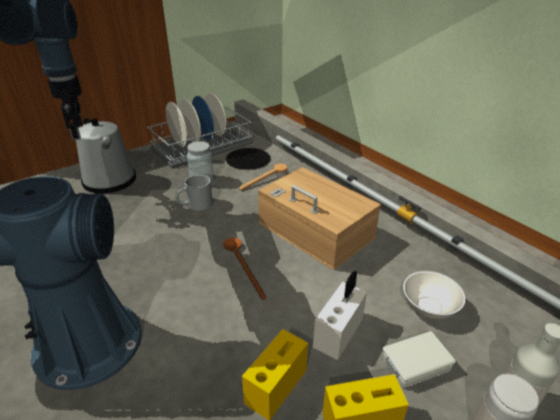

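The picture shows the top view: white holder with a black bow at (370,232), yellow look-alikes at (379,290) and (423,266), white soap box at (410,215), mug at (181,235), box at (280,175) with its keyhole plate near (253,193) and handle near (282,187). In the side view the holder is at (341,318) and the bow at (351,286). 
Holder candidates are therefore white (370,232), yellow (379,290) and yellow (423,266). I choose the white one and will check it in a crop.

```bash
python3 - <<'E'
import cv2,numpy as np
t=cv2.imread("pics/top0.png");s=cv2.imread("pics/side0.png")
r=lambda i,x,y,w,h:cv2.resize(i[y:y+h,x:x+w],(400,300),interpolation=cv2.INTER_CUBIC)
cv2.imwrite("pics/crop0.png",np.vstack([np.hstack([r(t,340,205,64,48),r(t,230,150,100,75)]),np.hstack([r(s,300,265,120,90),r(s,250,165,120,90)])]))
E
```

```text
(no output)
```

View pics/crop0.png

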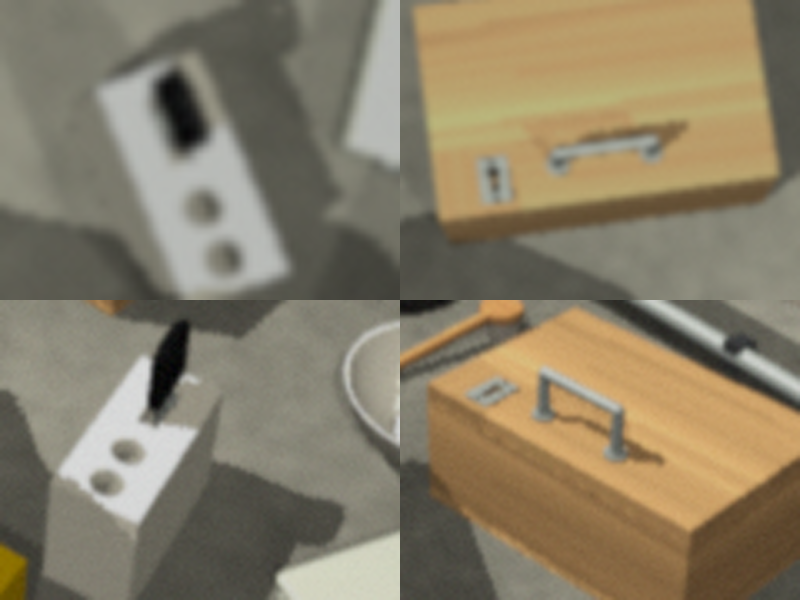

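The crop confirms it: the white holder has the black bow in the slot end, with the two holes on the robot's side. The keyhole eye is near top (253,194) and the handle middle near top (281,187).

```bash
python3 - <<'E'
from h import *
t=cv2.imread("pics/top0.png");s=cv2.imread("pics/side0.png")
def blob(im,m,roi):
    x,y,w,h=roi;k=np.zeros(im.shape[:2],np.uint8);k[y:y+h,x:x+w]=m[y:y+h,x:x+w];return k
def rep(name,n,k,z):
    N,l,st,c=cv2.connectedComponentsWithStats(k.astype(np.uint8))
    i=1+np.argmax(st[1:,4]);q=(l==i).astype(np.uint8)
    cn=max(cv2.findContours(q,0,2)[0],key=len);r=cv2.minAreaRect(cn)
    P=[onz(n,*p,z)[:2].round(4).tolist() for p in cv2.boxPoints(r)]
    e=np.array(P);d=[(np.linalg.norm(e[(j+1)%4]-e[j]).round(4),np.degrees(np.arctan2(*(e[(j+1)%4]-e[j])[::-1])).round(1)) for j in range(2)]
    print(name,st[i,4],"cen",c[i].round(2),onz(n,*c[i],z).round(4),"rectcen",e.mean(0).round(4),d)
    return c[i]
H=cv2.cvtColor(t,cv2.COLOR_BGR2HSV);Hs=cv2.cvtColor(s,cv2.COLOR_BGR2HSV)
wood=((H[...,0]<28)&(H[...,1]>60)&(H[...,2]>150)).astype(np.uint8)
rep("lidtop","top",blob(t,wood,(225,130,110,85)),.12)
grey=((H[...,1]<60)).astype(np.uint8)
rep("plate","top",blob(t,grey,(243,182,18,22)),.1225)
rep("handle","top",blob(t,((H[...,1]<60)&(H[...,2]>120)).astype(np.uint8),(265,178,36,18)),.165)
rep("plate s","side",blob(s,(Hs[...,1]<70).astype(np.uint8),(266,184,22,14)),.1225)
bl=(t.max(2)<70).astype(np.uint8)
ct=rep("bow","top",blob(t,bl,(355,208,25,25)),.123)
cs=rep("bow s","side",blob(s,(s.max(2)<60).astype(np.uint8),(335,265,30,40)),.123)
print("bow tri",tri(("top",*ct),("side",*cs)))
wt=((H[...,1]<40)&(H[...,2]>150)).astype(np.uint8);wt=cv2.morphologyEx(wt|bl,cv2.MORPH_CLOSE,np.ones((9,9)))
rep("holder","top",blob(t,wt,(350,205,42,52)),.09)
for u,v in((372.5,238.1),(376.2,246.6)):print("hole",onz("top",u,v,.09))
print("eye",onz("top",253.3,193.7,.1225),onz("side",277,191.4,.1225),"handle side mid",tri(("top",281.3,187),("side",304.7,193)))
g=cv2.cvtColor(t,cv2.COLOR_BGR2GRAY);print(g[186:204,244:264])
E
```

```text
lidtop 4230 cen [278.32 171.56] [0.664  0.0115 0.12  ] rectcen [0.6618 0.0114] [(np.float64(0.295), np.float64(-81.7)), (np.float64(0.1913), np.float64(-173.5))]
plate 88 cen [253.08 194.44] [0.5826 0.0963 0.1225] rectcen [0.5825 0.0962] [(np.float64(0.0256), np.float64(-79.9)), (np.float64(0.0397), np.float64(-169.8))]
handle 114 cen [280.55 187.17] [0.5988 0.0042 0.165 ] rectcen [0.5957 0.0043] [(np.float64(0.0916), np.float64(-81.8)), (np.float64(0.0237), np.float64(-172.7))]
plate s 75 cen [276.84 191.99] [0.5835 0.0993 0.1225] rectcen [0.5841 0.0992] [(np.float64(0.0473), np.float64(6.9)), (np.float64(0.0312), np.float64(-112.2))]
bow 60 cen [368.43 222.42] [ 0.4903 -0.2915  0.123 ] rectcen [ 0.4907 -0.2915] [(np.float64(0.018), np.float64(-66.4)), (np.float64(0.0389), np.float64(-158.6))]
bow s 184 cen [350.38 283.55] [ 0.4932 -0.2892  0.123 ] rectcen [ 0.4936 -0.2892] [(np.float64(0.0858), np.float64(36.3)), (np.float64(0.0187), np.float64(-57.2))]
bow tri [ 0.49030444 -0.29108779  0.12607496]
holder 670 cen [369.5  235.78] [ 0.4491 -0.3015  0.09  ] rectcen [ 0.4546 -0.2945] [
[... 1124 characters left out ...]
 162 162
  162 163]
 [161 160 159 157 157 160 165 162 143 110 118 152 161 152 151 157 161 162
  163 163]
 [159 160 158 158 157 161 165 165 148 118 124 154 162 150 142 153 162 164
  162 163]
 [160 161 158 158 158 159 164 165 156 138 140 158 165 153 141 151 162 164
  165 164]
 [159 160 158 158 158 161 161 166 160 143 138 154 162 154 145 153 162 166
  165 166]
 [158 161 158 158 158 160 161 163 159 147 138 149 157 153 151 157 162 165
  166 166]
 [160 161 160 158 160 159 159 161 159 154 150 152 154 154 152 153 155 157
  156 155]
 [158 159 159 157 157 156 156 152 148 147 147 143 143 140 136 132 132 130
  127 123]
 [152 152 149 147 144 142 138 132 126 123 120 117 113 111 106 104 103 105
  101  97]]
```

```bash
python3 - <<'E'
from h import *
from scipy.spatial.transform import Rotation as R
o=get_obs();print(o["time_s"],o["q"],o["eef_pos"],o["eef_rot"],o["opening"])
w,x,y,z=o["eef_rot"];print(R.from_quat([x,y,z,w]).as_matrix().round(3))
print("eye top",onz("top",252.8,192.6,.1225))
s=cv2.imread("pics/side0.png");print(cv2.cvtColor(s,6)[184:200,266:290])
E
```

```text
0.1 [ 1.02169970e+00  1.81481480e-01  1.60791510e+00  1.45575487e-05
  1.35377858e+00 -2.06319583e-01] [0.19298639 0.541123   0.23046252] [-2.98411922e-04  1.70552187e-01  9.85348327e-01 -7.32855965e-04] 0.997644195669271
[[-0.942  0.336 -0.001]
 [ 0.336  0.942 -0.001]
 [ 0.    -0.002 -1.   ]]
eye top [0.58895895 0.09732167 0.1225    ]
[[129 136 144 154 163 164 165 165 167 168 172 175 179 180 183 182 185 182
  183 183 185 188 187 189]
 [150 156 160 163 165 164 169 165 165 167 169 170 172 177 180 179 181 184
  181 181 180 181 184 187]
 [164 162 164 162 165 166 165 166 169 169 167 166 168 171 173 179 178 182
  186 184 182 180 183 181]
 [163 165 168 165 168 169 167 166 168 166 168 165 167 169 170 171 175 180
  180 183 182 182 178 179]
 [163 162 168 166 168 166 166 167 165 165 167 166 171 170 166 160 165 173
  177 179 180 181 181 182]
 [164 167 169 168 169 168 166 164 165 166 170 168 162 160 161 146 158 167
  171 173 175 180 181 184]
 [167 168 170 164 167 165 164 167 170 167 164 149 133 136 150 148 155 166
  168 166 168 172 174 177]
 [167 166 164 166 168 168 169 170 165 159 144 115 106 1
[... 154 characters left out ...]
60 164 162 162 164 159 152 140 124 125 140 160 157 151 144 150 151
  156 159 165 164 164 165]
 [139 151 159 160 150 148 147 139 153 152 158 159 158 151 147 144 158 166
  168 165 166 165 167 167]
 [114 129 141 153 156 152 149 151 159 163 162 155 140 139 155 162 165 168
  171 167 170 168 167 164]
 [107 110 119 133 146 154 154 157 156 157 153 147 143 153 167 168 171 171
  171 168 169 170 169 168]
 [106 108 107 114 126 141 149 155 158 160 161 165 166 170 169 172 171 172
  170 172 168 170 169 171]
 [111 110 108 110 112 118 127 139 147 158 167 174 175 175 175 173 172 176
  173 174 170 168 168 168]
 [115 119 114 109 110 107 108 118 129 148 167 175 178 174 178 177 173 173
  171 170 172 171 172 163]]
```

>>> servo_tool(commands="0 0 0.186 0 0 0 1;0 0 0.186 0 0 0 1;0 0 0.186 0 0 0 1;0 0 0.186 0 0 0 1;0 0 0.186 0 0 0 1")

```text
time_s: 0.72
eef_pos: [0.1931, 0.5413, 0.2308]
eef_rot: [0.0, 0.597, 0.802, -0.001]
wrist_force: [0.8, 0.4, -1.3]
opening: 1.003
grasp_force: 0.0
```

>>> servo_tool(commands="0 0 0.186 0 0 0 1;0 0 0.186 0 0 0 1;0 0 0.186 0 0 0 1;0 0 0.186 0 0 0 1;0 0 0.186 0 0 0 1")

```text
time_s: 1.35
eef_pos: [0.1931, 0.5413, 0.2307]
eef_rot: [0.0, 0.893, 0.45, -0.0]
wrist_force: [-0.3, -0.0, -0.2]
opening: 0.999
grasp_force: 0.0
```

>>> servo_tool(commands="0 0 0.186 0 0 0 1;0 0 0.186 0 0 0 1;0 0 0.186 0 0 0 1;0 0 0 0 40 0 1;0 0 0 0 58 0 1")

```text
time_s: 1.98
eef_pos: [0.2295, 0.45, 0.2307]
eef_rot: [0.0, 0.982, 0.19, -0.0]
wrist_force: [0.9, -0.8, 0.1]
opening: 1.001
grasp_force: 0.0
```

>>> servo_tool(commands="0 0 0 0 58 0 1;0 0 0 0 58 0 1;0 0 0 0 58 0 1;0 0 0 0 58 0 1;0 0 0 0 58 0 1")

```text
time_s: 2.6
eef_pos: [0.3376, 0.1797, 0.2312]
eef_rot: [-0.0, 0.982, 0.189, 0.0]
wrist_force: [1.4, -0.4, -0.0]
opening: 0.999
grasp_force: 0.0
```

>>> servo_tool(commands="0 0 0 0 58 0 1;0 0 0 0 58 0 1;0 0 0 0 58 0 1;0 0 0 0 58 0 1;0 0 0 0 58 0 1")

```text
time_s: 3.22
eef_pos: [0.4455, -0.0898, 0.2312]
eef_rot: [-0.0, 0.982, 0.189, 0.0]
wrist_force: [0.7, 0.2, -0.2]
opening: 1.002
grasp_force: 0.0
```

>>> servo_tool(commands="0 0 0 -10 58 0 1;0 0 0 -10 58 0 1;0 0 0 -10 30 0 1;0 0 0 0 0 0 1;0 0 0 0 0 0 1")

```text
time_s: 3.85
eef_pos: [0.4713, -0.2337, 0.2308]
eef_rot: [-0.001, 0.982, 0.189, -0.0]
wrist_force: [0.8, 0.7, -0.5]
opening: 0.998
grasp_force: 0.0
```

>>> servo_tool(commands="0 0 0 -2.5 30 0 1;0 0 0 -2.5 30.7 0 1;0 0 0 0 0 35 1;0 0 0 0 0 30 1;0 0 0 0 0 0 1")

```text
time_s: 4.47
eef_pos: [0.4883, -0.29, 0.1639]
eef_rot: [-0.002, 0.982, 0.19, -0.002]
wrist_force: [-0.3, 0.0, 0.6]
opening: 0.997
grasp_force: 0.0
```

```bash
python3 - <<'E'
from h import *
t=camera("top");s=camera("side");print(get_obs()["eef_pos"])
r=lambda i,x,y,w,h:cv2.resize(i[y:y+h,x:x+w],(400,480),interpolation=cv2.INTER_CUBIC)
cv2.imwrite("pics/c1.png",np.hstack([r(t,335,190,70,84),r(s,300,235,100,120)]))
E
```

```text
[ 0.49006191 -0.29197436  0.16722446]
```

View pics/c1.png

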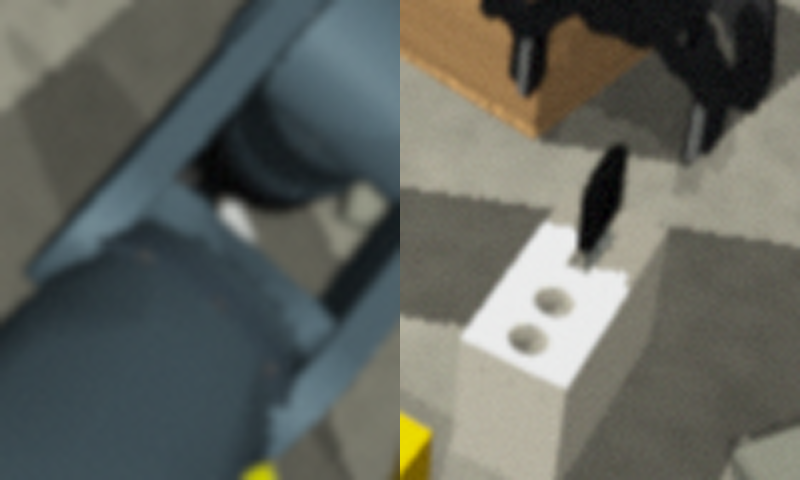

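The picture shows the fingers straddling the bow: tips near (525,85) and (697,155) in the crop, bow at (605,195). The holder has not moved. Next I descend and close.

>>> servo_tool(commands="0 0 0 0 0 30 1;0 0 0 0 0 28 1;0 0 0 0 0 0 1;0 0 0 0 0 0 0;0 0 0 0 0 0 0")

```text
time_s: 5.2
eef_pos: [0.4906, -0.2936, 0.1104]
eef_rot: [0.001, 0.982, 0.189, 0.001]
wrist_force: [-0.1, -0.1, -0.2]
opening: 0.604
grasp_force: 0.0
```

>>> servo_tool(commands="0 0 0 0 0 0 0;0 0 0 0 0 0 0;0 0 0 0 0 0 0;0 0 0 0 0 0 0;0 0 0 0 0 0 0")

```text
time_s: 5.82
eef_pos: [0.4897, -0.2929, 0.1086]
eef_rot: [0.0, 0.982, 0.189, 0.0]
wrist_force: [-1.0, 0.5, 3.8]
opening: 0.111
grasp_force: 59.2
```

>>> servo_tool(commands="0 0 0 0 0 -15 0;0 0 0 0 0 -25 0;0 0 0 0 0 -35 0;0 0 0 0 0 -35 0;0 0 0 0 0 -32 0")

```text
time_s: 6.45
eef_pos: [0.4896, -0.2928, 0.2523]
eef_rot: [0.0, 0.982, 0.189, 0.0]
wrist_force: [-0.1, -0.6, -0.6]
opening: 0.111
grasp_force: 58.9
```

```bash
python3 - <<'E'
from h import *
t=camera("top");s=camera("side");print(get_obs()["eef_pos"],get_obs()["grasp_force"])
r=lambda i,x,y,w,h:cv2.resize(i[y:y+h,x:x+w],(400,480),interpolation=cv2.INTER_CUBIC)
cv2.imwrite("pics/c2.png",np.hstack([r(t,335,190,70,84),r(s,300,195,100,120)]))
E
```

```text
[ 0.4912939  -0.29424787  0.25536119] 58.85592179372907
```

View pics/c2.png

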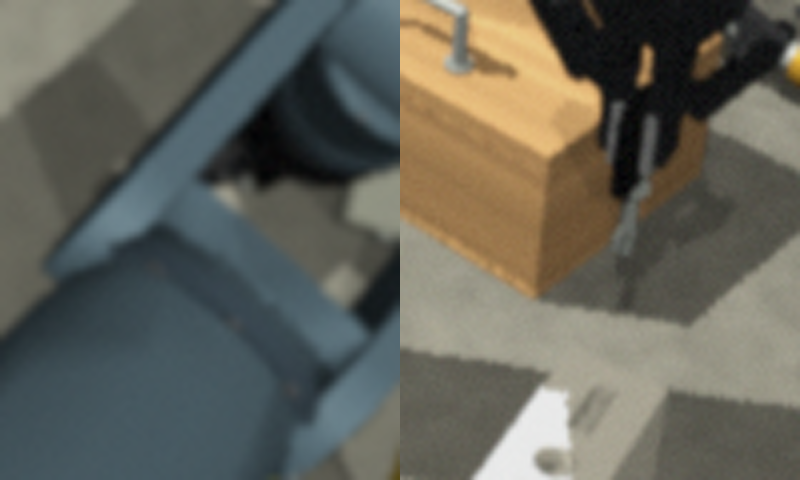

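The picture shows the key held upright, with its tip near side (356,257) and its bit towards the robot. The empty slot is visible in the holder, which is still standing.

```bash
python3 - <<'E'
from h import *
s0=cv2.imread("pics/side0.png")
s=camera("side");o=get_obs();print(o["eef_pos"],o["eef_rot"])
cv2.imwrite("pics/s3.png",s)
z=o["eef_pos"][2]
for u,v in((277.5,191),(278,191),(278.5,191)):print("eye side",onz("side",u,v,.1225))
print("tip guess",proj("side",[*o["eef_pos"][:2],z-.0616]),"collar",proj("side",[*o["eef_pos"][:2],z-.0186]))
print(cv2.cvtColor(s,6)[236:264,345:372])
E
```

```text
[ 0.4904531  -0.29356829  0.25284638] [0.00190674 0.98192765 0.18924197 0.00138936]
eye side [0.58811358 0.10243188 0.1225    ]
eye side [0.58926417 0.10158988 0.1225    ]
eye side [0.59041481 0.10074784 0.1225    ]
tip guess (np.float64(354.2373556308554), np.float64(261.2565641056512)) collar (np.float64(356.51696157903984), np.float64(244.98654095881705))
[[ 81  83  86  87  84  83  85  76  41  15  10  10  13  11  42  82  93  77
   46  28  25  44  68  72  73  75  74]
 [ 82  82  84  84  80  79  81  68  35  15  14  13  12  15  47  84  90  78
   53  39  43  60  72  71  72  71  71]
 [ 87  83  84  80  77  79  77  62  29  11  13  13  11  16  48  84  92  77
   67  61  59  69  72  72  69  71  71]
 [ 86  81  82  81  80  76  75  59  26  10  14  10  12  13  42  78  84  80
   75  74  71  72  73  70  70  72  73]
 [ 80  81  80  78  75  77  71  53  27  13  10   9  10   6  37  70  80  79
   75  76  73  70  73  74  72  74  78]
 [ 85  79  75  77  76  74  72  48  20   7  14  13  12  24  49  83  96  91
   78  72  75  70  73  72  75  71  69]
 [ 84  81  80  75  74  76  67  48  23   7   6  10  16  48  80
[... 1725 characters left out ...]
  82  83  81  78  83]
 [ 88  87  87  88  89  87  87  90  92  87  86  98  85  71  66  65  67  63
   68  67  71  80  83  84  80  85  83]
 [ 89  91  87  85  88  88  86  87  81  76  85  84  77  64  63  65  65  67
   62  70  77  79  80  84  84  82  82]
 [ 90  88  85  87  89  87  86  84  81  68  69  70  69  66  62  65  66  67
   67  77  78  82  84  85  82  81  84]
 [ 87  85  86  86  86  86  82  85  78  66  61  61  61  62  61  64  65  67
   75  81  82  83  85  83  80  83  83]
 [ 87  87  83  86  85  82  82  81  75  69  65  63  60  60  62  63  73  79
   80  78  82  84  87  84  83  79  79]
 [ 86  87  85  82  84  83  83  80  80  73  63  63  62  63  67  65  70  81
   82  81  83  85  83  81  82  81  80]]
```

>>> servo_tool(commands="0 0 0 15 -20 0 0;0 0 0 30 -41 0 0;0 0 0 30 -41 0 0;0 0 0 30 -41 0 0;0 0 0 30 -41 0 0")

```text
time_s: 7.22
eef_pos: [0.5458, -0.0699, 0.2486]
eef_rot: [-0.001, 0.982, 0.189, -0.001]
wrist_force: [1.1, 0.3, -0.1]
opening: 0.108
grasp_force: 58.9
```

>>> servo_tool(commands="0 0 0 30 -41 0 0;0 0 0 30 -41 0 0;0 0 0 27 -40 0 0;0 0 0 15.3 -21.8 0 0;0 0 0.118 0 0 0 0")

```text
time_s: 7.85
eef_pos: [0.5871, 0.1021, 0.2483]
eef_rot: [-0.0, 0.991, 0.131, -0.002]
wrist_force: [0.6, 0.1, -0.4]
opening: 0.105
grasp_force: 58.8
```

>>> servo_tool(commands="0 0 0.118 0 0 0 0;0 0 0 0 0 25 0;0 0 0 0 0 25 0;0 0 0 0 0 0 0;0 0 0 0 0 0 0")

```text
time_s: 8.48
eef_pos: [0.5881, 0.0998, 0.2004]
eef_rot: [-0.0, 0.997, 0.072, -0.0]
wrist_force: [0.0, -0.2, -0.1]
opening: 0.107
grasp_force: 58.7
```

```bash
python3 - <<'E'
from h import *
s=camera("side");s=(s.astype(float)+camera("side")+camera("side")+camera("side"))/4;s=s.astype(np.uint8);o=get_obs();print(o["eef_pos"],o["eef_rot"],o["q"],o["wrist_force"])
p=o["eef_pos"];print("tip guess",proj("side",[*p[:2],p[2]-.0616]),"collar",proj("side",[*p[:2],p[2]-.0186]))
cv2.imwrite("pics/s4.png",s)
cv2.imwrite("pics/c4.png",cv2.resize(s[145:205,240:320],(800,600),interpolation=cv2.INTER_CUBIC))
E
```

```text
[0.58868129 0.09971544 0.20144146] [9.26643383e-05 9.97381075e-01 7.23191723e-02 9.58743040e-04] [-3.08128746e-02  2.54900854e-01  1.58054207e+00  1.36643557e-05
  1.30422336e+00  1.39521508e+00] [ 1.02157495 -0.3106822  -0.91536751]
tip guess (np.float64(278.2464325385958), np.float64(186.15651293832792)) collar (np.float64(278.2958228438046), np.float64(172.90417793527402))
```

View pics/c4.png

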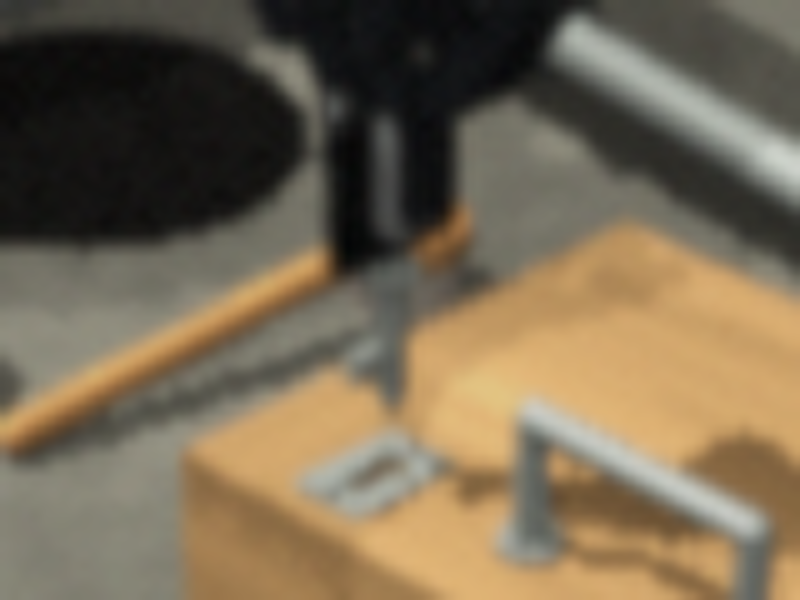

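The picture shows the tip at about side (278.8,185.6), bit towards the front of the box, above the plate. The eye is at about (278,191.2).

```bash
python3 - <<'E'
from h import *
s=cv2.imread("pics/s4.png");g=cv2.cvtColor(s,6)
print(g[170:188,270:288]);print(g[186:199,268:286])
S=cv2.cvtColor(s,cv2.COLOR_BGR2HSV)[...,1];print(S[184:200,266:288])
a=onz("side",278.75,185.55,.1398);print(a)
for q in((277.5,191.2),(278,191.2),(278.5,191)):print(onz("side",*q,.1225)-a)
E
```

```text
[[145 146 111  49  14  12  17  26  37  51  66  88  93  93  83  74  81 101]
 [167 155 112  54  24  28  39  60  68  81  86  94  90  85  80  73  79  91]
 [152 133 102  64  52  61  70  85  89  94  94  97  89  86  85  76  68  71]
 [116 104  91  84  87  93  88  92  93  93  92  97  96  94  88  79  69  74]
 [ 95  93  96 105 110 108  98  94  88  86  85  97 100  95  89  86  88  99]
 [100 107 112 117 120 117 107  99  92  89  87  97 101  99 103 106 120 131]
 [115 118 123 125 124 126 121 104  97  94  90 101 112 117 129 136 147 152]
 [124 124 129 129 122 120 115 104 101  96  97 114 136 144 154 157 158 158]
 [128 123 120 115 101 100 110 112 106 100 109 139 159 162 164 163 164 162]
 [115 100  93  94  99 114 130 131 109 102 119 159 169 169 168 167 166 164]
 [ 91  89  91  95 116 133 138 121 101  97 120 163 174 175 174 170 170 172]
 [ 92 106 117 124 134 125 112  97  91  93 120 161 174 175 176 176 176 180]
 [119 139 155 156 147 125 106  97  92  94 118 161 171 173 177 183 185 190]
 [152 163 170 169 159 144 135 121 101  95 119 161 167 171 180 189 194 196]
 [169 171 171 171 170 167 166 148 117 105 130 161 
[... 2176 characters left out ...]
80  51  31  17  17  19  15  18  15  28  58  93 112 119
  124 129 132 131]
 [128 129 127 122 114 100  77  49  25  16  19  29  49  88 110 119 121 125
  124 126 128 126]
 [130 129 132 128 125 122 113  96  73  54  64  86 108 121 124 124 122 123
  124 125 125 123]
 [129 130 130 130 130 128 123 120 112 106 112 119 121 124 123 120 122 123
  123 124 123 124]
 [130 130 129 131 131 132 129 126 125 121 123 120 119 122 121 123 123 122
  123 123 123 122]
 [131 131 133 127 133 130 133 130 129 127 123 119 120 121 122 121 123 122
  123 123 121 120]]
[0.59181677 0.10155203 0.1398    ]
[-4.33614725e-03  2.30813287e-05 -1.73000000e-02]
[-0.00318638 -0.00081834 -0.0173    ]
[-0.00140196 -0.0008042  -0.0173    ]
```

>>> servo_tool(commands="0 0 0 -1.3 0.7 0 0;0 0 0 0 0 8 0;0 0 0 0 0 5 0;0 0 0 0 0 0 0")

```text
time_s: 9.18
eef_pos: [0.5863, 0.0989, 0.1863]
eef_rot: [-0.0, 0.997, 0.072, -0.001]
wrist_force: [-0.7, -0.2, -1.4]
opening: 0.11
grasp_force: 58.7
```

```bash
python3 - <<'E'
from h import *
s=np.mean([camera("side").astype(float) for _ in range(4)],0).astype(np.uint8);o=get_obs();p=o["eef_pos"];print(p,o["wrist_force"])
print("tip",proj("side",[*p[:2],p[2]-.0616]))
cv2.imwrite("pics/s5.png",s)
cv2.imwrite("pics/c5.png",cv2.resize(s[170:206,256:304],(800,600),interpolation=cv2.INTER_CUBIC))
E
```

```text
[0.58701956 0.09887312 0.18743573] [ 0.14336258  0.00477274 -0.619937  ]
tip (np.float64(277.9372530271738), np.float64(190.66882485262627))
```

View pics/c5.png

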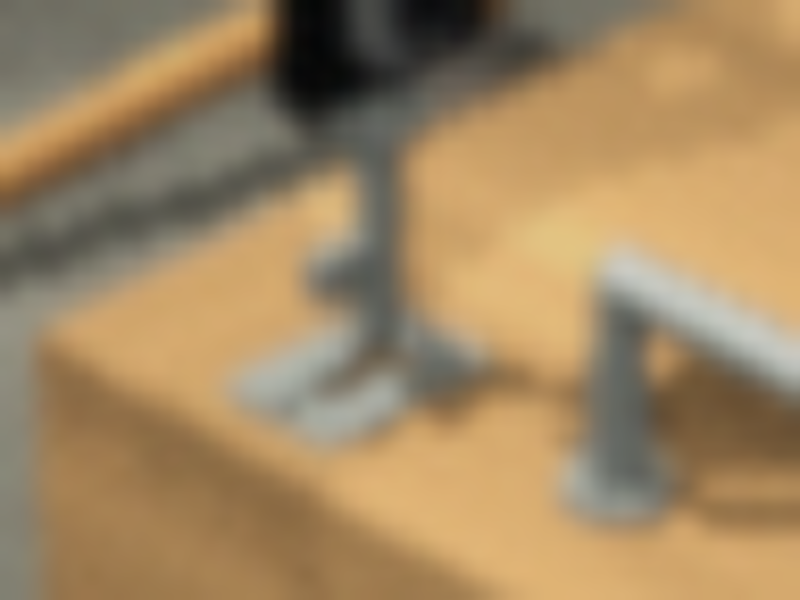

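The picture shows the tip just above the plate at crop (380,347). The eye works out at about (382,368), so they are aligned within about 1 mm. I push down gently.

>>> servo_tool(commands="0 0 0 0 0 3 0;0 0 0 0 0 3 0;0 0 0 0 0 2 0;0 0 0 0 0 0 0")

```text
time_s: 9.88
eef_pos: [0.5867, 0.0988, 0.179]
eef_rot: [0.0, 0.997, 0.072, -0.0]
wrist_force: [0.2, -0.4, -0.9]
opening: 0.106
grasp_force: 58.7
```

>>> servo_tool(commands="0 0 0 0 0 3 0;0 0 0 0 0 3 0;0 0 0 0 0 0 0")

```text
time_s: 10.25
eef_pos: [0.5866, 0.0988, 0.1729]
eef_rot: [0.0, 0.997, 0.072, -0.0]
wrist_force: [-0.3, -0.1, -0.3]
opening: 0.107
grasp_force: 58.7
```

>>> servo_tool(commands="0 0 0 0 0 3 0;0 0 0 0 0 2 0;0 0 0 0 0 0 0")

```text
time_s: 10.62
eef_pos: [0.5867, 0.0988, 0.168]
eef_rot: [0.0, 0.997, 0.072, -0.0]
wrist_force: [0.5, -0.5, -0.8]
opening: 0.106
grasp_force: 58.7
```

>>> servo_tool(commands="0 0 0 0 0 3 0;0 0 0 0 0 3 0;0 0 0 0 0 3 0;0 0 0 0 0 0 0")

```text
time_s: 11.12
eef_pos: [0.5866, 0.0988, 0.1589]
eef_rot: [0.0, 0.997, 0.072, -0.0]
wrist_force: [0.4, -1.1, -1.1]
opening: 0.11
grasp_force: 58.7
```

>>> servo_tool(commands="0 0 0 0 0 3 0;0 0 0 0 0 3 0;0 0 0 0 0 3 0;0 0 0 0 0 0 0")

```text
time_s: 11.62
eef_pos: [0.5866, 0.0988, 0.1498]
eef_rot: [-0.0, 0.997, 0.072, -0.0]
wrist_force: [0.4, -1.0, -1.1]
opening: 0.107
grasp_force: 58.7
```

>>> servo_tool(commands="0 0 0 0 0 3 0;0 0 0 0 0 3 0;0 0 0 0 0 2 0;0 0 0 0 0 0 0")

```text
time_s: 12.12
eef_pos: [0.5867, 0.0988, 0.142]
eef_rot: [0.0, 0.997, 0.072, -0.0]
wrist_force: [0.4, -0.9, -0.7]
opening: 0.112
grasp_force: 58.6
```

>>> servo_tool(commands="0 0 0 0 0 1 0;0 0 0 0 0 1 0;0 0 0 0 0 0 0")

```text
time_s: 12.5
eef_pos: [0.587, 0.0989, 0.1411]
eef_rot: [0.0, 0.997, 0.072, 0.0]
wrist_force: [-3.0, -1.6, 4.8]
opening: 0.102
grasp_force: 59.7
```

>>> servo_tool(commands="0 0 0 0 0 0 0;0 0 -0.1 0 0 0 0;0 0 -0.1 0 0 0 0;0 0 -0.1 0 0 0 0;0 0 -0.1 0 0 0 0")

```text
time_s: 13.12
eef_pos: [0.5878, 0.0984, 0.1412]
eef_rot: [0.001, 0.963, 0.271, 0.001]
wrist_force: [0.9, -3.7, 3.7]
opening: 0.108
grasp_force: 59.2
```

>>> servo_tool(commands="0 0 -0.1 0 0 0 0;0 0 -0.1 0 0 0 0;0 0 -0.1 0 0 0 0;0 0 -0.1 0 0 0 0;0 0 0 0 0 0 0")

```text
time_s: 13.75
eef_pos: [0.5882, 0.098, 0.1412]
eef_rot: [0.001, 0.891, 0.455, 0.001]
wrist_force: [3.4, -4.6, 3.1]
opening: 0.106
grasp_force: 59.1
```

>>> servo_tool(commands="0 0 -0.1 0 0 0 0;0 0 -0.1 0 0 0 0;0 0 -0.1 0 0 0 0;0 0 -0.1 0 0 0 0;0 0 0 0 0 0 0")

```text
time_s: 14.38
eef_pos: [0.5885, 0.0978, 0.1412]
eef_rot: [0.002, 0.783, 0.622, 0.001]
wrist_force: [3.9, -5.3, 1.1]
opening: 0.106
grasp_force: 59.0
```

>>> servo_tool(commands="0 0 -0.1 0 0 0 0;0 0 -0.1 0 0 0 0;0 0 -0.1 0 0 0 0;0 0 -0.1 0 0 0 0;0 0 -0.02 0 0 0 0")

```text
time_s: 15.0
eef_pos: [0.5884, 0.0977, 0.1412]
eef_rot: [0.002, 0.636, 0.772, 0.0]
wrist_force: [3.3, -5.2, 2.0]
opening: 0.107
grasp_force: 59.1
```

```bash
python3 - <<'E'
from h import *
o=get_obs();print(o["eef_pos"],o["wrist_force"],o["torque"],2*np.degrees(np.arctan2(o["eef_rot"][2],o["eef_rot"][1])),o["q"])
E
```

```text
[0.588392   0.09769168 0.14119238] [ 3.30038496 -5.24067218  2.00582081] [-1.1537226  -0.68680117 -0.05921426] 101.04440401693311 [-0.03332041  0.31831384  1.63081889 -0.00189477  1.18889778 -0.22537861]
```

>>> servo_tool(commands="0 0 0 0 0 0 0.3;0 0 0 0 0 0 0.6;0 0 0 0 0 0 1;0 0 0 0 0 0 1;0 0 0 0 0 0 1")

```text
time_s: 15.62
eef_pos: [0.5868, 0.099, 0.1402]
eef_rot: [-0.0, 0.635, 0.772, -0.0]
wrist_force: [0.1, 0.3, -0.0]
opening: 1.003
grasp_force: 0.0
```

>>> servo_tool(commands="0 0 0 0 0 -10 1;0 0 0 0 0 -25 1;0 0 0 0 0 -30 1;0 0 0.047 0 0 -5 1;0 0 0 0 0 0 1")

```text
time_s: 16.25
eef_pos: [0.5875, 0.0989, 0.2118]
eef_rot: [0.001, 0.653, 0.757, 0.001]
wrist_force: [-0.2, -0.6, -0.6]
opening: 1.001
grasp_force: 0.0
```

>>> servo_tool(commands="0 0 0 -20 0 0 1;0 0 0 -30 0 0 1;0 0 0 -30 0 0 1;0 0 0 -15 0 0 1;0 0 0 0 0 0 1")

```text
time_s: 16.88
eef_pos: [0.6007, 0.0036, 0.2098]
eef_rot: [-0.0, 0.654, 0.756, -0.0]
wrist_force: [-0.8, -0.0, -0.1]
opening: 0.997
grasp_force: 0.0
```

```bash
python3 - <<'E'
from h import *
s=np.mean([camera("side").astype(float) for _ in range(3)],0).astype(np.uint8);o=get_obs();p=o["eef_pos"];print(p,o["eef_rot"])
print("TCP",proj("side",p),"handle at",proj("side",[.6021,.0037,.163]))
cv2.imwrite("pics/c6.png",cv2.resize(s[130:220,230:350],(800,600),interpolation=cv2.INTER_CUBIC))
E
```

```text
[0.60055922 0.00561122 0.21012693] [-3.00774389e-04  6.53029797e-01  7.57332155e-01  3.59122082e-05]
TCP (np.float64(303.5395201360902), np.float64(177.0511650507498)) handle at (np.float64(303.7842527265612), np.float64(192.47779886488175))
```

View pics/c6.png

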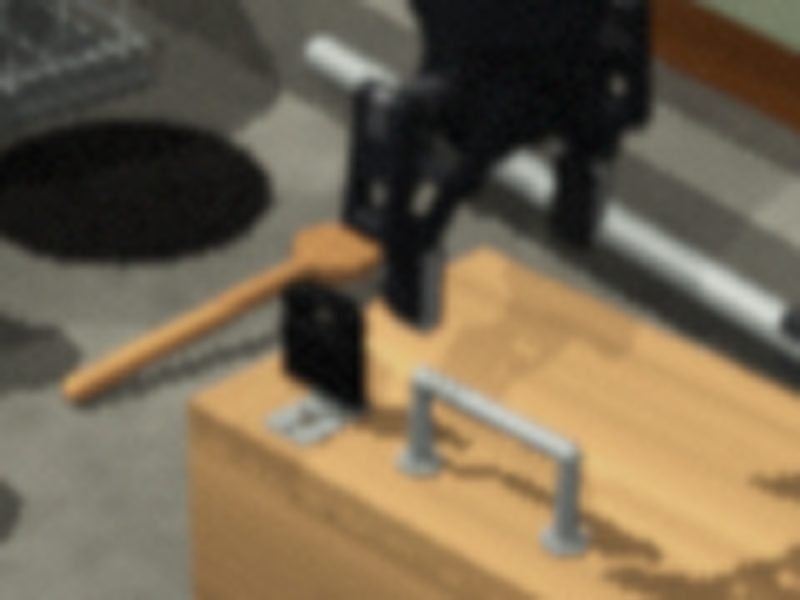

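The picture shows the key home and turned, with its bow crosswise. The handle middle is at side (304.5,192.1), directly under the gripper as predicted.

>>> servo_tool(commands="0 0 0 0 0 30 1;0 0 0 0 0 30 1;0 0 0 0 0 5 1;0 0 0 0 0 0 0;0 0 0 0 0 0 0")

```text
time_s: 17.65
eef_pos: [0.6018, 0.005, 0.1469]
eef_rot: [0.001, 0.653, 0.757, 0.001]
wrist_force: [0.2, 0.2, 0.1]
opening: 0.604
grasp_force: 0.0
```

>>> servo_tool(commands="0 0 0 0 0 0 0;0 0 0 0 0 0 0;0 0 0 0 0 0 0;0 0 0 0 0 0 0;0 0 0 0 0 0 0")

```text
time_s: 18.27
eef_pos: [0.6021, 0.0049, 0.1462]
eef_rot: [0.001, 0.653, 0.757, 0.001]
wrist_force: [5.6, 1.1, 1.7]
opening: 0.089
grasp_force: 58.6
```

Gripped. I start lifting gently and check the force.

>>> servo_tool(commands="0 0 0 0 2 -5 0;0 0 0 0 2 -5 0;0 0 0 0 2.5 -5 0;0 0 0 0 0 0 0")

```text
time_s: 18.77
eef_pos: [0.6067, 0.0056, 0.158]
eef_rot: [-0.001, 0.653, 0.757, -0.001]
wrist_force: [8.1, -0.0, -12.1]
opening: 0.089
grasp_force: 58.6
```

Lifting takes 12 N, so the lid is free. I carry on along the arc.

>>> servo_tool(commands="0 0 0 0 4 -7.2 0;0 0 0 0 4 -7.2 0;0 0 0 0 4.7 -6.8 0;0 0 0 0 4.7 -6.8 0;0 0 0 0 5.3 -6.3 0")

```text
time_s: 19.4
eef_pos: [0.6282, 0.0088, 0.1941]
eef_rot: [-0.002, 0.653, 0.757, -0.002]
wrist_force: [-4.7, -4.7, -8.3]
opening: 0.09
grasp_force: 58.3
```

>>> servo_tool(commands="0 0 0 0 5.4 -6.3 0;0 0 0 0 6 -5.8 0;0 0 0 0 6 -5.7 0;0 0 0 0 6.5 -5.1 0;0 0 0 0 6.5 -5.1 0")

```text
time_s: 20.02
eef_pos: [0.6578, 0.0131, 0.2237]
eef_rot: [-0.002, 0.653, 0.757, -0.002]
wrist_force: [-10.5, -5.1, -3.0]
opening: 0.091
grasp_force: 58.3
```

>>> servo_tool(commands="0 0 0 0 7 -4.4 0;0 0 0 0 7 -4.4 0;0 0 0 0 7.4 -3.8 0;0 0 0 0 7.4 -3.7 0;0 0 0 0 0 0 0")

```text
time_s: 20.65
eef_pos: [0.6881, 0.0175, 0.2428]
eef_rot: [0.001, 0.653, 0.757, -0.0]
wrist_force: [-8.9, -4.2, 5.0]
opening: 0.088
grasp_force: 59.9
```

>>> servo_tool(commands="0 0 0 0 7.7 -3 0;0 0 0 0 7.7 -2.9 0;0 0 0 0 7.9 -2.2 0;0 0 0 0 0 0 0;0 0 0 0 0 0 0")

```text
time_s: 21.28
eef_pos: [0.7118, 0.0209, 0.2522]
eef_rot: [0.002, 0.653, 0.757, 0.001]
wrist_force: [-8.0, -3.4, 7.4]
opening: 0.088
grasp_force: 60.0
```

>>> servo_tool(commands="0 0 0 0 0 0 0.35;0 0 0 0 0 0 0.35;0 0 0 0 0 0 0.35;0 0 0 0 0 0 0.35")

```text
time_s: 21.78
eef_pos: [0.7114, 0.0215, 0.247]
eef_rot: [0.0, 0.653, 0.757, 0.0]
wrist_force: [-0.2, 0.2, -0.8]
opening: 0.349
grasp_force: 0.0
```

>>> servo_tool(commands="0 0 0 0 0 -20 0.35;0 0 0 0 0 -40 0.35;0 0 0 0 0 -40 0.35;0 0 0 0 0 -40 0.35;0 0 0 0 0 0 0.35")

```text
time_s: 22.4
eef_pos: [0.7127, 0.0211, 0.3942]
eef_rot: [0.004, 0.653, 0.757, 0.003]
wrist_force: [-0.2, 0.4, -0.2]
opening: 0.348
grasp_force: 0.0
```

```bash
python3 - <<'E'
from h import *
s=camera("side");o=get_obs();print(o["eef_pos"],o["wrist_force"])
cv2.imwrite("pics/s7.png",s)
E
```

```text
[0.71205336 0.02120017 0.39092878] [-0.23116037  0.62813342 -0.76199996]
```

View pics/s7.png

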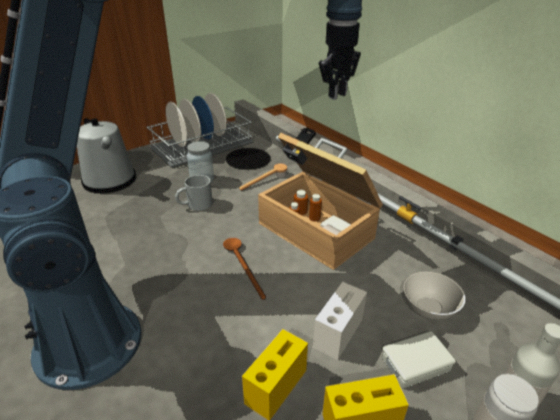

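The picture shows the lid standing well open, its edge running from (280,138) to (378,205). The key's bow is still in the lid at about (303,137), the holder is upright at (340,320), and the gripper is clear at (340,75).

```bash
python3 -c "
from bench import *
print(hand_in())"
```

```text
the job is handed in; nothing more can be done
None
```

I've handed the job in: the key is home and turned in the lock, the lid stands open at about 1 rad by arm travel, the holder is upright, and the gripper is clear. The hand-in returned no verdict.

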